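# Re-zero the coffee grinder's setting wheel and click it up to two

### The job

The squat coffee grinder with its hopper off has a click wheel for the grind setting, and nobody trusts where it was left. Push its black knob down to free the wheel from the pawl, turn it back anticlockwise (seen from above) as far as the zero stop, and let it come fully up there; never force it back against the pawl. Then click it forward, clockwise, to setting two, one click at a time with a short pause of about half a second on the first click, and leave it up on the second click without disturbing the tin and the salt shaker beside it.

Things in the scene. Friction and masses are not known exactly. Their poses are not given: they have to be found in the camera images.
- grinder: The grinder: a squat dark steel drum, 168 mm across and 55 mm high, that does not move, with the toothed setting wheel and its knob on top (129 mm high in all). Origin at the centre of its underside on the worktop; the wheel's vertical axis is the line x = y = 0 of this frame.
- dial_grip (a point): Point on the wheel's axis at mid-height of the black ribbed knob, 110 mm above the worktop when up; sinks with it. The knob is a cylinder 56 mm across, its side 90 to 127 mm above the worktop; under it a neck 44 mm across, then the steel wheel, 108 mm across, top at 76 mm. Grip the knob from above across its diameter, at any yaw; fingertips above 80 mm clear wheel and pawl.
- wheel_press (a joint): How far knob and wheel are pushed down, m: 0 = fully up, 0.010 = fully down. A spring pushes up with about 5 N at the top, 10 N at the bottom. Beyond 0.008 the wheel is under the pawl and turns freely both ways; let go, it springs up, but fully only where the pawl's nose fits between teeth, as at the zero stop.
- dial (a joint): Angle of the wheel, rad, clockwise from above; 0 = zero stop. One click = one tooth = 0.262 rad (15 degrees). With the knob up it turns clockwise only; at about each multiple of 0.262 the pawl drops behind a tooth. Let go, the wheel stays or creeps back, at most to 0.025 below the multiple, where the tooth rests on the pawl. Starts at 0.7 to 1.5, knob up. Turning takes under 0.3 N m.
- pointer (a point): Outer end of the thin raised pointer bar on the wheel's top, 50 mm from the axis, 80 mm above the worktop; it points at the rib of the present setting (a second bar on the knob's top points the same way).
- zero_mark (a point): Top of the broad zero rib on the deck, 67 mm from the axis, 60 mm above the worktop, at 210 degrees from the grinder's +x axis (anticlockwise from above). Six thin ribs for clicks 1 to 6 follow, each 15 degrees further clockwise.
- pawl: The pawl: a sprung metal finger, 35 mm long, beside the wheel on the grinder's far side (origin on its pivot, 72 mm from the axis, 72 mm above the worktop); its nose rests between the wheel's teeth. It needs no handling. It counts as forced above 40 N, about 2 N m at the knob.
- small_tin: Food tin, a cylinder 57 mm across and 72 mm high, standing loose beside the grinder. Origin at the centre of its underside.
- salt_shaker: Salt shaker, 44 mm across and 90 mm high, standing loose on the grinder's other side. Origin at the centre of its underside.

How it is judged:
On the way, in this order (a step that is already met when the one before it is completed fails the run):
1. knob pressed down and turned back to the zero stop (value of joint wheel_press above 0.005 m and value of joint dial below 0.07 rad), for 0.1 s.
2. knob let fully up at zero (value of joint wheel_press below 0.002 m and value of joint dial below 0.08 rad), for 0.1 s.
3. one click forward with the knob up, with a pause there (value of joint wheel_press below 0.003 m and value of joint dial between 0.2 and 0.4 rad), for 0.3 s.
4. second click forward with the knob up (value of joint wheel_press below 0.003 m and value of joint dial between 0.46 and 0.66 rad), for 0.2 s.
At the end, for the whole second after the job is handed in: The wheel rests on the second click from zero (angle 0.46 to 0.65 rad), the knob fully up (within 2 mm) and still (value of joint dial between 0.46 and 0.65 rad and value of joint wheel_press below 0.002 m and velocity of joint dial between -0.05 and 0.05 rad/s); the robot touches nothing.
It fails at once if the wheel forced against the pawl (over 40 N) (contact force between pawl and dial above 40 N).
It fails at once if the tin pushed more than 25 mm or tipped (distance of small_tin from where it was at the start of the episode above 0.025 m or angle between small_tin's own z axis and vertical above 0.35 rad).
It fails at once if the salt shaker pushed more than 25 mm or tipped (distance of salt_shaker from where it was at the start of the episode above 0.025 m or angle between salt_shaker's own z axis and vertical above 0.35 rad).
It also fails if it takes over 45 s, if anything falls off the work surface, if the arm or the gripper's body presses on something with over 40 N, if the wrist force passes 120 N, or if a joint passes its speed limit or range.

### The arm

A 7-joint arm with a two-finger parallel gripper is mounted at the origin on the work surface; the furniture and walls round the work are solid. World frame = base frame: x ahead of the robot, y to its left, z up, the work surface at z = 0. Lengths are in m, angles in rad, forces in N, time in s.
With the tool pointing down it reaches from about 0.35 to 0.775 m from the base axis. Payload 3.1 kg.
Tool frame: the origin (TCP) lies at the very end of the fingers, on their centre line; the grasp point (between the pads) lies 19 mm behind it; z points along the fingers, y is the line along which they close (so a half turn about z gives the same grasp; the last joint's range is limited). The gripper opens to 85 mm and grips with 20 to 120 N. Pads are 22 mm wide; open, the fingers measure 114 mm over their backs; the gripper's body (76 mm by 85 mm) begins 54 mm behind the grasp point. The pads swing forward as they close: fully open they stand 13 mm farther back than shut.
Start: joints at [-1.237, 0.311, 0.014, 1.512, -0.004, 1.319, -0.027], TCP at [0.202, 0.512, 0.231] pointing down, gripper open.
Joint ranges: [-2.7, 2.7], [-0.3, 1.91], [-1.27, 1.3], [0.12, 2.57], [-1.44, 4.58], [0.2, 2.03], [-3.05, 3.05]. Speed limits (rad/s): [2.79, 2.79, 3.14, 3.14, 3.14, 3.14, 3.14].

### API

Orientations are given as a rotation vector (axis times angle).
In Python, from bench import bot, vision, job gives the robot as it stands.
- The arm moves only by the tool jog_arm, never from a script. Its argument "series" is a list of rows, each a list of 3 entries, a list of its own where there are three numbers: the shift along the tool's x, y, z in m, then the turn about the tool's z in degrees, then the gripper command: -1 is shut, 1 is fully open, values between are in proportion. In form: [[[tx, ty, tz], yaw, hand], ...]. A call has 1 to 8 rows; each row shifts and turns the commanded pose from where the row before left it, along the tool's axes as they then stand; what a row does not reach is not made up. A row lasts 1/10 s, in which the tool goes at most 50 mm and 8.59 degrees, less where a joint would pass 70% of its speed; a pose out of reach is approached as far as the arm can. A call is refused whole if a number of a shift passes 0.05 or a number of a turn 8.59, either way. A call with a gripper value outside its range is refused whole. The fingers move at their own pace and stop on an object; "squeeze" is the grip in N (left out, the last holds). Time passes only in rows, so rows that do not move let the fingers close. It gives the time, the measured TCP pose, the force, the opening and the grip force at its end, in the units of the state.
- bot.read_state(): the state, without advancing time (a new reading comes with each control period).
- vision.snapshot(name): name is "side" or "top" or "wrist"; returns a dict with "image" (400x640x3 uint8, red, green, blue), "camera_matrix" (3x3 intrinsics, pixels), "k1" (the pictures are not rectified: a ray, as slopes to the right and down, at radius r is drawn at 1 + k1 r^2 times it, then the intrinsics apply), "eye" and "rotation" of the camera in the world. Camera axes: x right, y down, z forward; pixel columns grow to the right and rows downward; lengths in m; the calibration is good to about 2 mm. A picture is of the moment at which its call begins. There is no depth.
- job.close_job(): hands the job in; it is judged then, once.
The state is a dict: "time_s": time; "qpos": joint angles; "dq": joint speeds; "effort": joint torques, N m; "tool_pos": TCP position; "tool_rot": TCP orientation; "wrist_force": force on the tool from outside, world axes, zero at the start; "ft_torque": the same for the moment, N m; "finger_gap": finger opening in m; "gripper_force": force on a finger pad.
Only numpy, scipy, OpenCV 4.12 (cv2) and the standard library are available. Lean on these libraries where they do the work, as an engineer would, in place of code of your own. Each camera call takes 0.05 s, during which the arm holds its last target. There are 200 camera calls.

## Working session

There is one attempt and no reset: what is moved stays moved. The work goes in short steps, Python scripts to look and compute and a tool call to move; the robot and the scene stay as the last step left them, time stands still between calls to the robot, and variables do not carry over. Pictures are saved under pics/ and viewed, at most 10 in all, crops included, and the job is handed in when it is done.

Besides the shell and the picture viewer there is one more tool, called in YAML: its name, and indented under it one key for each argument. jog_arm: Moves the arm, as the interface text tells. Its arguments: {"type":"object","properties":{"series":{"type":"array"},"squeeze":{"type":"number"}},"required":["series"]}

```bash
mkdir -p pics; cat > h.py <<'E'
import numpy as np, cv2
from bench import bot, vision, job
def snap(n,f):
    s=vision.snapshot(n); cv2.imwrite('pics/'+f,cv2.cvtColor(s['image'],cv2.COLOR_RGB2BGR)); return s
def ray(s,u,v):
    K=np.array(s['camera_matrix']); p=cv2.undistortPoints(np.array([[[u,v]]],float),K,np.array([s['k1'],0,0,0,0.]),None) if False else None
    d=np.array([(u-K[0,2])/K[0,0],(v-K[1,2])/K[1,1]]); x=d.copy()
    for _ in range(30): x=d/(1+s['k1']*(x@x))
    return np.array(s['eye']),np.array(s['rotation'])@np.array([x[0],x[1],1])
def onz(s,u,v,z):
    e,d=ray(s,u,v); return e+d*(z-e[2])/d[2]
def proj(s,P):
    c=np.array(s['rotation']).T@(np.array(P)-s['eye']); x=c[:2]/c[2]; x=x*(1+s['k1']*(x@x)); K=np.array(s['camera_matrix'])
    return np.array([K[0,0]*x[0]+K[0,2],K[1,1]*x[1]+K[1,2]])
E
python3 - <<'E'
from h import *
for n in('top','side'):
    s=snap(n,n+'1.png'); print(n,s['eye'],np.round(s['rotation'],3).tolist(),s['k1'],s['camera_matrix'])
print(bot.read_state())
E
```

```text
top [ 0.42002692 -0.15085743  0.93056809] [-2.175, 2.166, -0.115] -0.04753189574765148 [[377.27221966   0.         312.4258124 ]
 [  0.         377.27221966 195.6428865 ]
 [  0.           0.           1.        ]]
side [ 0.20102641 -0.46260567  0.85375949] [-2.446, 1.036, -0.287] -0.014539262391898341 [[370.08540787   0.         311.07940528]
 [  0.         370.08540787 204.71690777]
 [  0.           0.           1.        ]]
{'time_s': 0.1, 'qpos': array([-1.23671358,  0.31164319,  0.01398752,  1.51291076, -0.00439071,
        1.31917135, -0.0271937 ]), 'dq': array([-0.00061174, -0.00273727,  0.00094558, -0.00262122, -0.00061051,
       -0.00082853,  0.00045775]), 'effort': array([ 3.64863618e-04, -3.80857730e+01,  1.46468994e-01, -2.31242359e+01,
        1.22869306e-02,  8.15582840e-03, -1.08847203e-05]), 'tool_pos': array([0.20159965, 0.5110222 , 0.23032537]), 'tool_rot': array([-0.58661586, -3.08603352,  0.00326825]), 'wrist_force': array([ 0.25922625,  0.24732686, -0.16889763]), 'ft_torque': array([-0.00953313, -0.03785934,  0.0282667 ]), 'gripper_force': 0.0, 'finger_gap': 0.0856553977564705}
```

View pics/top1.png

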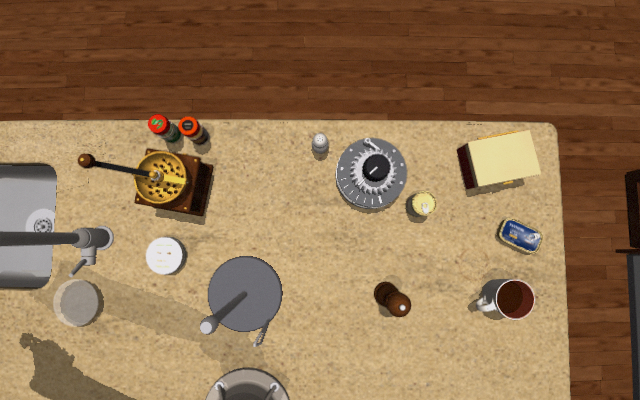

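View pics/side1.png

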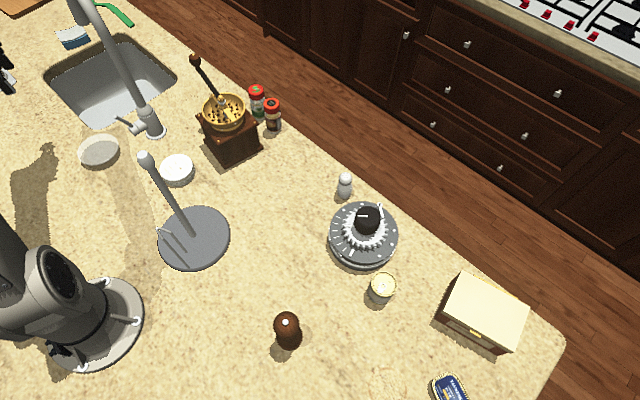

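Top view: grinder deck near (371,173), knob near (377,167), salt shaker (320,143), tin (422,204), and a pole standing near (210,325)-(245,290). Side view: knob (368,218), deck (363,235), pole tip (146,156). Now the positions.

```bash
cat >> h.py <<'E'
_s=vision.snapshot
def snap(n,f=None):
    s=_s(n)
    if f: cv2.imwrite('pics/'+f,cv2.cvtColor(s['image'],cv2.COLOR_RGB2BGR))
    s['rotation']=cv2.Rodrigues(np.array(s['rotation'],float))[0]; return s
def tri(a,b):
    (e,d),(f,g)=a,b; A=np.stack([d,-g],1); t=np.linalg.lstsq(A,f-e,rcond=None)[0]; p,q=e+d*t[0],f+g*t[1]; return (p+q)/2,np.linalg.norm(p-q)
def black(s,u,v,r=22,th=60):
    m=(s['image'].max(2)<th).astype(np.uint8); k=np.zeros_like(m); cv2.circle(k,(u,v),r,1,-1); m=cv2.morphologyEx(m*k,cv2.MORPH_CLOSE,np.ones((5,5)))
    n,l,st,c=cv2.connectedComponentsWithStats(m); i=1+np.argmax(st[1:,4]); return (l==i).astype(np.uint8),c[i],st[i]
E
python3 - <<'E'
from h import *
t=snap('top');s=snap('side')
for S,u,v in((t,377,167),(s,368,218)):
    m,c,st=black(S,u,v); print(c,st, onz(S,*c,.11))
    cn=max(cv2.findContours(m,0,2)[0],key=cv2.contourArea); print(cv2.minEnclosingCircle(cn))
print('deck',onz(t,371,173,.055),'tin',onz(t,424,203,.072),'shaker',onz(t,320,136,.09))
print('pole tip',tri(ray(t,208,327),ray(s,146,156)),'mill',tri(ray(t,400,302),ray(s,287,320)))
B=cv2.resize(t['image'][115:225,300:450],None,fx=5,fy=5,interpolation=3)[...,::-1]
cv2.imwrite('pics/c1.png',B)
E
```

```text
[375.71302817 167.82042254] [363 155  27  27 568] [ 0.56698055 -0.29310739  0.11      ]
((375.29486083984375, 167.7051239013672), 14.013632774353027)
[366.83050847 220.23559322] [354 207  27  28 590] [ 0.56909737 -0.29341213  0.11      ]
((367.5, 220.5), 14.30044937133789)
deck [ 0.56441544 -0.2913459   0.055     ] tin [ 0.49268606 -0.40991882  0.072     ] shaker [ 0.64341687 -0.17037645  0.09      ]
pole tip (array([0.28220529, 0.00266533, 0.34677837]), np.float64(0.006133631608710179)) mill (array([ 0.28438548, -0.33095021,  0.15632985]), np.float64(0.0008203879969619649))
```

View pics/c1.png

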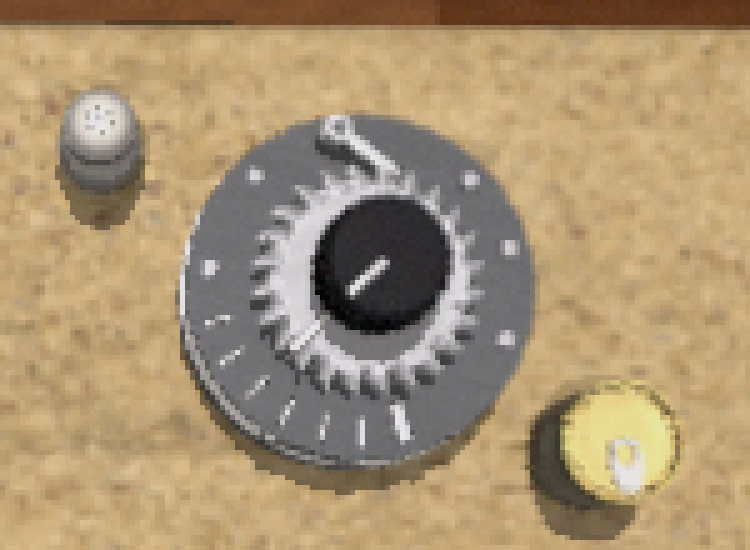

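The crop shows the zero rib at crop (400,422), the pointer's outer end at (292,347) and five to six ribs clockwise from zero. Knob axis ≈ (0.567,-0.292). Next I check the tall faucet on the path and the dial angle.

```bash
python3 - <<'E'
from h import *
t=snap('top');s=snap('side')
c=np.array([.567,-.292])
a=lambda p:np.degrees(np.arctan2(p[1]-c[1],p[0]-c[0]))
z=onz(t,380,199.4,.06);p=onz(t,358.4,184.4,.08)
print('zero',z,np.hypot(*(z[:2]-c)),a(z),'ptr',p,np.hypot(*(p[:2]-c)),a(p),'dial deg',(a(z)-a(p))%360)
e,d1=ray(s,150,108);_,d2=ray(s,78,2);n=np.cross(d1,d2)
for u in(85,60,30,5):
    f,g=ray(t,u,238); print('spout',u,f+g*(n@(e-f))/(n@g))
print('body top',tri(ray(t,100,236),ray(s,150,112)))
print('spice knob',tri(ray(t,86,160),ray(s,194,59)))
print('canister',tri(ray(t,165,256),ray(s,177,170)))
print(cv2.Rodrigues(bot.read_state()['tool_rot'])[0].round(3))
E
```

```text
zero [ 0.50167516 -0.31075792  0.06      ] 0.06796465948001121 -163.97866736379493 ptr [ 0.53387447 -0.25825156  0.08      ] 0.04728908599415988 134.4663255787808 dial deg 61.55500705742429
spout 85 [0.409584   0.30920562 0.17017783]
spout 60 [0.40959936 0.33358175 0.2126315 ]
spout 30 [0.4095646  0.3596882  0.25859783]
spout 5 [0.40949511 0.37921344 0.29340034]
body top (array([0.40948983, 0.29840869, 0.13963521]), np.float64(0.010157010689331912))
spice knob (array([0.5599633 , 0.28369384, 0.2252665 ]), np.float64(0.00035162010850700977))
canister (array([0.36839546, 0.19779711, 0.02164952]), np.float64(0.0046338093227997175))
[[-0.93   0.367 -0.   ]
 [ 0.367  0.93  -0.001]
 [-0.    -0.001 -1.   ]]
```

jog_arm:
  series:
    - [[0, 0, -0.05], 0, 1]
    - [[0, 0, -0.05], 0, 1]
    - [[0, 0, -0.05], 0, 1]
    - [[-0.029, -0.036, 0], 0, 1]
    - [[-0.029, -0.036, 0], 0, 1]
    - [[-0.029, -0.036, 0], 0, 1]
    - [[-0.029, -0.036, 0], 0, 1]
    - [[-0.029, -0.036, 0], 0, 1]
  squeeze: 60

```text
time_s: 1.1
tool_pos: [0.271, 0.289, 0.3814]
tool_rot: [0.587, 3.086, 0.001]
wrist_force: [0.2, 0.2, 0.6]
finger_gap: 0.0857
gripper_force: 0.0
```

jog_arm:
  series:
    - [[-0.042, -0.022, 0], 0, 1]
    - [[-0.042, -0.022, 0], 0, 1]
    - [[-0.042, -0.022, 0], 0, 1]
    - [[-0.042, -0.022, 0], 0, 1]
    - [[-0.042, -0.022, 0], 0, 1]
    - [[-0.042, -0.022, 0], 0, 1]
    - [[-0.042, -0.022, 0], 0, 1]
    - [[-0.042, -0.022, 0], 0, 1]

```text
time_s: 1.9
tool_pos: [0.5196, 0.0027, 0.3816]
tool_rot: [0.585, 3.086, 0.001]
wrist_force: [-0.7, 0.5, 0.3]
finger_gap: 0.0852
gripper_force: 0.0
```

jog_arm:
  series:
    - [[-0.025, -0.042, 0], 0, 1]
    - [[-0.025, -0.042, 0], 0, 1]
    - [[-0.025, -0.042, 0], 0, 1]
    - [[-0.025, -0.042, 0], 0, 1]
    - [[-0.025, -0.042, 0], 0, 1]
    - [[-0.025, -0.042, 0], 0, 1]
    - [[0, 0, 0.05], 0, 1]
    - [[0, 0, 0.05], 0, 1]

```text
time_s: 2.7
tool_pos: [0.5658, -0.2909, 0.2817]
tool_rot: [0.595, 3.08, -0.007]
wrist_force: [0.8, -0.0, -0.5]
finger_gap: 0.0852
gripper_force: 0.0
```

```bash
python3 - <<'E'
from h import *
w=snap('wrist','w1.png'); r=bot.read_state(); print(r['time_s'],r['tool_pos'],r['qpos'].round(3),w['eye'])
print(cv2.Rodrigues(r['tool_rot'])[0].round(3)); print(proj(w,[.567,-.292,.127]))
E
```

```text
2.75 [ 0.55733948 -0.28302329  0.2658776 ] [ 0.035  0.541  0.702  1.205 -0.337  1.536  1.871] [ 0.50065079 -0.26413444  0.42394289]
[[-0.927  0.374 -0.022]
 [ 0.374  0.927  0.015]
 [ 0.026  0.006 -1.   ]]
[322.77433588 189.88824078]
```

View pics/w1.png

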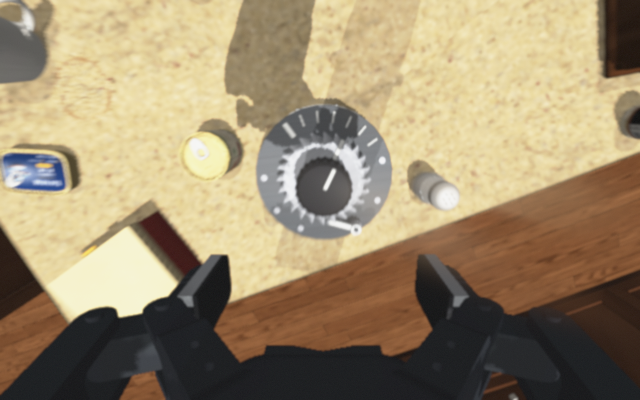

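The wrist view shows the knob near (324,186), close to the prediction (323,190), with the tin at (207,153) and the shaker at (437,190). Joint 7 is at 1.87, so I turn clockwise first to gain room for the turn.

jog_arm:
  series:
    - [[0, 0, 0], 8, 1]
    - [[0, 0, 0], 8, 1]
    - [[0, 0, 0], 8, 1]
    - [[0, 0, 0], 8, 1]
    - [[0, 0, 0], 8, 1]
    - [[0, 0, 0], 8, 1]
    - [[0, 0, 0], 8, 1]
    - [[0, 0, 0], 8, 1]

```text
time_s: 3.55
tool_pos: [0.5665, -0.2846, 0.2826]
tool_rot: [2.137, 2.302, 0.001]
wrist_force: [0.1, -0.2, 0.5]
finger_gap: 0.0852
gripper_force: 0.0
```

jog_arm:
  series:
    - [[0, 0, 0], 8, 1]
    - [[0, 0, 0], 8, 1]
    - [[0, 0, 0], 0, 1]
    - [[0, 0, 0], 0, 1]
    - [[0, 0, 0], 0, 1]
    - [[0, 0, 0], 0, 1]

```text
time_s: 4.15
tool_pos: [0.5658, -0.2853, 0.2816]
tool_rot: [2.432, 1.989, 0.001]
wrist_force: [0.0, 0.3, -1.1]
finger_gap: 0.0856
gripper_force: 0.0
```

```bash
python3 - <<'E'
from h import *
w=snap('wrist'); r=bot.read_state(); print(r['time_s'],r['tool_pos'],r['qpos'].round(3),w['eye'])
R=cv2.Rodrigues(r['tool_rot'])[0];print(R.round(3))
p=proj(w,[.567,-.292,.127]);print(p)
m,c,st=black(w,int(p[0]),int(p[1]),40,70); cn=max(cv2.findContours(m,0,2)[0],key=cv2.contourArea)
c2,rad=cv2.minEnclosingCircle(cn); print(c,st,c2,rad)
for z in(.11,.127): print(onz(w,*c2,z),onz(w,*c,z))
t=snap('top');s=snap('side');
v=w['image'].copy(); cv2.circle(v,(int(c2[0]),int(c2[1])),int(rad),(255,0,0),1); cv2.imwrite('pics/w2.png',v[...,::-1])
E
```

```text
4.2 [ 0.56575076 -0.28540746  0.28150839] [-0.105  0.617  1.008  1.181 -0.512  1.595  0.594] [ 0.57931599 -0.21722752  0.42428078]
[[ 0.199  0.98   0.   ]
 [ 0.98  -0.199  0.   ]
 [ 0.     0.    -1.   ]]
[325.51534415 195.2596325 ]
[316.00130548 204.0613577 ] [299 170  41  51 766] (323.0, 194.0) 27.45915985107422
[ 0.56400919 -0.29444167  0.11      ] [ 0.55470515 -0.3035985   0.11      ]
[ 0.56483716 -0.29026502  0.127     ] [ 0.55603639 -0.29892655  0.127     ]
```

View pics/w2.png

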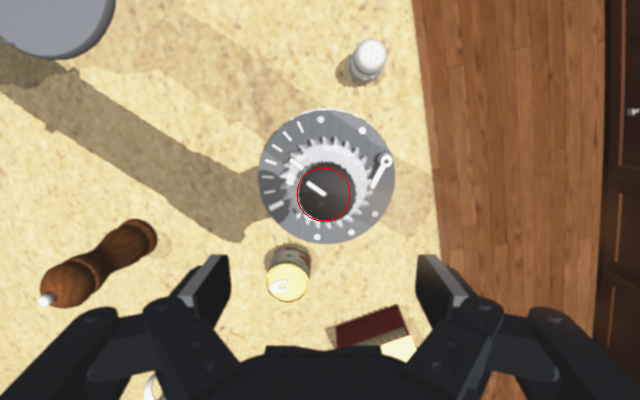

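jog_arm:
  series:
    - [[-0.006, 0.001, 0.04], 0, 1]
    - [[0, 0, 0.04], 0, 1]
    - [[0, 0, 0.04], 0, 1]
    - [[0, 0, 0.04], 0, 1]
    - [[0, 0, 0.02], 0, 1]
    - [[0, 0, 0.012], 0, 1]
    - [[0, 0, 0], 0, 1]
    - [[0, 0, 0], 0, 1]

```text
time_s: 5.1
tool_pos: [0.5662, -0.2923, 0.0906]
tool_rot: [2.431, 1.986, 0.001]
wrist_force: [0.1, 0.9, 0.4]
finger_gap: 0.0855
gripper_force: 0.0
```

jog_arm:
  series:
    - [[0, 0, 0], 0, -0.2]
    - [[0, 0, 0], 0, -0.2]
    - [[0, 0, 0], 0, -1]
    - [[0, 0, 0], 0, -1]
    - [[0, 0, 0], 0, -1]
    - [[0, 0, 0], 0, -1]
    - [[0, 0, 0], 0, -1]
    - [[0, 0, 0], 0, -1]
  squeeze: 60

```text
time_s: 5.9
tool_pos: [0.5679, -0.2927, 0.0915]
tool_rot: [2.428, 1.985, 0.004]
wrist_force: [4.6, -1.2, 4.9]
finger_gap: 0.0551
gripper_force: 62.1
```

```bash
python3 - <<'E'
from h import *
r=bot.read_state(); print({k:np.round(v,3) for k,v in r.items()})
s=snap('side')
cv2.imwrite('pics/s2.png',cv2.resize(s['image'][140:300,260:480],None,fx=3.5,fy=3.5,interpolation=3)[...,::-1])
E
```

```text
{'time_s': np.float64(5.9), 'qpos': array([-0.104,  0.751,  0.927,  1.472, -0.621,  1.223,  0.703]), 'dq': array([ 0.   ,  0.002, -0.002,  0.001,  0.001, -0.   ,  0.   ]), 'effort': array([ 4.8700e-01, -4.2051e+01,  1.2058e+01, -1.4853e+01,  6.6800e-01,
        9.5400e-01,  7.0000e-03]), 'tool_pos': array([ 0.568, -0.293,  0.091]), 'tool_rot': array([2.428, 1.985, 0.004]), 'wrist_force': array([ 4.585, -1.241,  4.897]), 'ft_torque': array([-0.183, -0.696,  0.009]), 'gripper_force': np.float64(62.078), 'finger_gap': np.float64(0.055)}
```

View pics/s2.png

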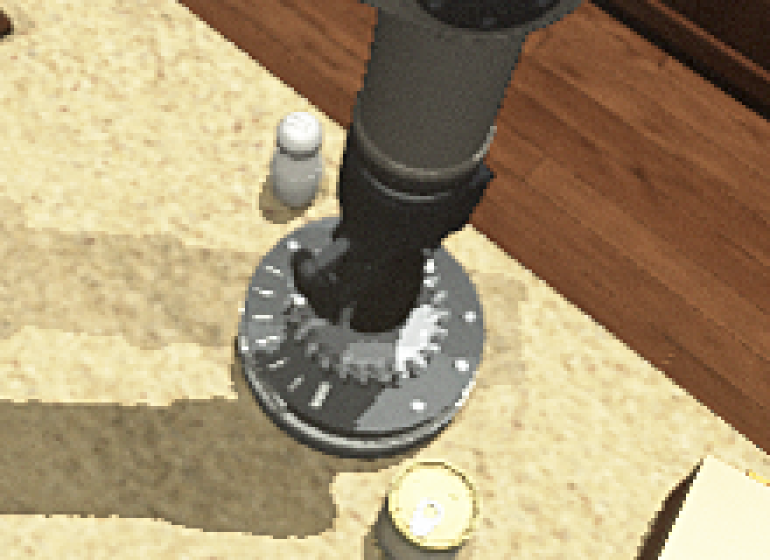

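Gripped: gap 55 mm, 62 N, and the side view shows the fingers round the knob (crop (370,300)) with the tin and shaker undisturbed. Press straight down.

jog_arm:
  series:
    - [[0, 0, 0.004], 0, -1]
    - [[0, 0, 0.004], 0, -1]
    - [[0, 0, 0.004], 0, -1]
    - [[0, 0, 0.002], 0, -1]
    - [[0, 0, 0], 0, -1]
    - [[0, 0, 0], 0, -1]

```text
time_s: 6.55
tool_pos: [0.568, -0.293, 0.0821]
tool_rot: [2.427, 1.985, 0.007]
wrist_force: [-2.4, 4.4, 24.9]
finger_gap: 0.0545
gripper_force: 63.9
```

jog_arm:
  series:
    - [[0, 0, 0], -3, -1]
    - [[0, 0, 0], -6, -1]
    - [[0, 0, 0], -7, -1]
    - [[0, 0, 0], -7, -1]
    - [[0, 0, 0], -7, -1]
    - [[0, 0, 0], -7, -1]
    - [[0, 0, 0], -7, -1]
    - [[0, 0, 0], -6, -1]

```text
time_s: 7.35
tool_pos: [0.5685, -0.2933, 0.0821]
tool_rot: [1.354, 2.825, 0.002]
wrist_force: [-1.6, 2.9, 23.3]
finger_gap: 0.0546
gripper_force: 63.8
```

```bash
python3 - <<'E'
from h import *
r=bot.read_state(); print({k:np.round(v,3) for k,v in r.items() if k[0] in 'tqwf'}); R=cv2.Rodrigues(r['tool_rot'])[0]; print(np.degrees(np.arctan2(R[1,0],R[0,0])))
s=snap('side')
cv2.imwrite('pics/s3.png',cv2.resize(s['image'][140:300,260:480],None,fx=3.5,fy=3.5,interpolation=3)[...,::-1])
E
```

```text
{'time_s': np.float64(7.35), 'qpos': array([ 0.003,  0.688,  0.719,  1.478, -0.48 ,  1.147,  1.481]), 'tool_pos': array([ 0.569, -0.293,  0.082]), 'tool_rot': array([1.354e+00, 2.825e+00, 2.000e-03]), 'wrist_force': array([-1.56 ,  2.936, 23.253]), 'ft_torque': array([ 0.588,  0.559, -0.069]), 'finger_gap': np.float64(0.055)}
128.78690919629676
```

View pics/s3.png

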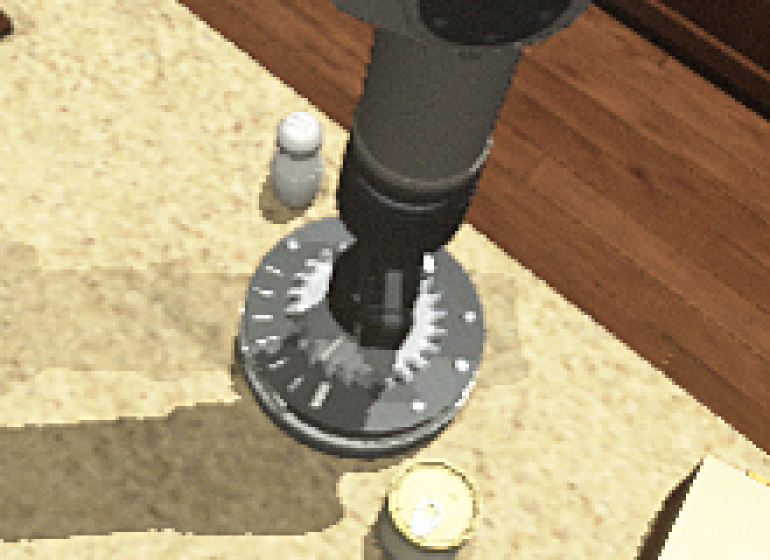

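The pointer is now near crop (330,350), about 10° short of the zero rib at (320,393). Continue to the stop gently.

jog_arm:
  series:
    - [[0, 0, 0], -3, -1]
    - [[0, 0, 0], -3, -1]
    - [[0, 0, 0], -3, -1]
    - [[0, 0, 0], -2, -1]
    - [[0, 0, 0], 0, -1]
    - [[0, 0, 0], 0, -1]
    - [[0, 0, 0], 0, -1]

```text
time_s: 8.1
tool_pos: [0.5687, -0.2933, 0.0821]
tool_rot: [1.083, 2.939, 0.0]
wrist_force: [-1.7, 3.3, 22.5]
finger_gap: 0.0541
gripper_force: 63.8
```

```bash
cat > st.py <<'E'
from h import *
r=bot.read_state(); print({k:np.round(v,3) for k,v in r.items() if k[0] in 'twf'}); R=cv2.Rodrigues(r['tool_rot'])[0]; print(np.degrees(np.arctan2(R[1,0],R[0,0])))
E
python3 st.py
```

```text
{'time_s': np.float64(8.1), 'tool_pos': array([ 0.569, -0.293,  0.082]), 'tool_rot': array([1.083, 2.939, 0.   ]), 'wrist_force': array([-1.748,  3.346, 22.454]), 'ft_torque': array([ 0.593,  0.56 , -0.023]), 'finger_gap': np.float64(0.054)}
139.5308375065972
```

jog_arm:
  series:
    - [[0, 0, 0], -2, -1]
    - [[0, 0, 0], 0, -1]
    - [[0, 0, 0], 0, -1]

```text
time_s: 8.4
tool_pos: [0.5687, -0.2933, 0.0821]
tool_rot: [1.036, 2.956, 0.001]
wrist_force: [-1.2, 3.0, 22.7]
finger_gap: 0.0551
gripper_force: 63.9
```

```bash
python3 st.py; python3 - <<'E'
from h import *
s=snap('side')
cv2.imwrite('pics/s4.png',cv2.resize(s['image'][180:280,310:410],None,fx=6,fy=6,interpolation=3)[...,::-1])
E
```

```text
{'time_s': np.float64(8.4), 'tool_pos': array([ 0.569, -0.293,  0.082]), 'tool_rot': array([1.036e+00, 2.956e+00, 1.000e-03]), 'wrist_force': array([-1.248,  3.01 , 22.721]), 'ft_torque': array([ 0.627,  0.464, -0.645]), 'finger_gap': np.float64(0.055)}
141.37485366537723
```

View pics/s4.png

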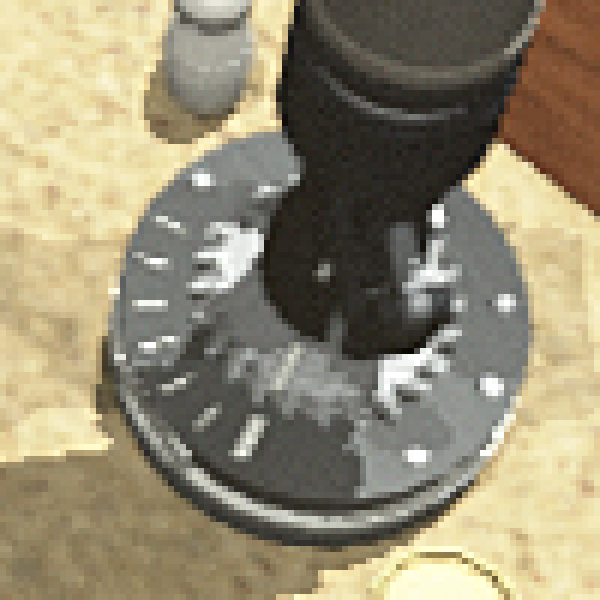

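Torque is up to 0.65 N·m and the pointer (287,365) lines up with the zero rib (248,437): it is at the stop. Relax the turn by 1° and let the knob up.

jog_arm:
  series:
    - [[0, 0, 0], 1, -1]
    - [[0, 0, -0.004], 0, -1]
    - [[0, 0, -0.004], 0, -1]
    - [[0, 0, -0.004], 0, -1]
    - [[0, 0, -0.004], 0, -1]
    - [[0, 0, 0], 0, -1]
    - [[0, 0, 0], 0, -1]
    - [[0, 0, 0], 0, -1]

```text
time_s: 9.25
tool_pos: [0.5682, -0.2928, 0.0925]
tool_rot: [1.06, 2.95, -0.002]
wrist_force: [5.8, -1.2, 1.0]
finger_gap: 0.0547
gripper_force: 68.2
```

```bash
python3 st.py
```

```text
{'time_s': np.float64(9.25), 'tool_pos': array([ 0.568, -0.293,  0.092]), 'tool_rot': array([ 1.06e+00,  2.95e+00, -2.00e-03]), 'wrist_force': array([ 5.77 , -1.208,  1.019]), 'ft_torque': array([-0.532, -1.069, -0.284]), 'finger_gap': np.float64(0.055)}
140.45235986260474
```

jog_arm:
  series:
    - [[0, 0, 0], 4, -1]
    - [[0, 0, 0], 4, -1]
    - [[0, 0, 0], 4, -1]
    - [[0, 0, 0], 3, -1]
    - [[0, 0, 0], 2, -1]
    - [[0, 0, 0], 0, -1]
    - [[0, 0, 0], 0, -1]
    - [[0, 0, 0], 0, -1]

```text
time_s: 10.05
tool_pos: [0.5682, -0.2928, 0.0925]
tool_rot: [1.483, 2.762, -0.001]
wrist_force: [5.4, -2.4, -0.2]
finger_gap: 0.0544
gripper_force: 68.1
```

jog_arm:
  series:
    - [[0, 0, 0], 0, -1]
    - [[0, 0, 0], 0, -1]

```text
time_s: 10.25
tool_pos: [0.5681, -0.2928, 0.0924]
tool_rot: [1.483, 2.762, -0.001]
wrist_force: [5.8, -1.0, 0.7]
finger_gap: 0.055
gripper_force: 68.1
```

```bash
python3 st.py
```

```text
{'time_s': np.float64(10.25), 'tool_pos': array([ 0.568, -0.293,  0.092]), 'tool_rot': array([ 1.483e+00,  2.762e+00, -1.000e-03]), 'wrist_force': array([ 5.826, -0.992,  0.714]), 'ft_torque': array([-0.479, -1.07 ,  0.046]), 'finger_gap': np.float64(0.055)}
123.52166825973525
```

jog_arm:
  series:
    - [[0, 0, 0], 4, -1]
    - [[0, 0, 0], 4, -1]
    - [[0, 0, 0], 4, -1]
    - [[0, 0, 0], 3, -1]
    - [[0, 0, 0], 1, -1]
    - [[0, 0, 0], 0, -1]
    - [[0, 0, 0], 0, -1]
    - [[0, 0, 0], 0, -1]

```text
time_s: 11.05
tool_pos: [0.568, -0.2927, 0.0924]
tool_rot: [1.853, 2.529, 0.001]
wrist_force: [4.6, -3.0, 1.3]
finger_gap: 0.0546
gripper_force: 68.1
```

```bash
python3 st.py
```

```text
{'time_s': np.float64(11.05), 'tool_pos': array([ 0.568, -0.293,  0.092]), 'tool_rot': array([1.853e+00, 2.529e+00, 1.000e-03]), 'wrist_force': array([ 4.564, -2.981,  1.294]), 'ft_torque': array([-0.569, -1.015,  0.03 ]), 'finger_gap': np.float64(0.055)}
107.52650757125902
```

jog_arm:
  series:
    - [[0, 0, 0], 0, 1]
    - [[0, 0, 0], 0, 1]
    - [[0, 0, 0], 0, 1]
    - [[0, 0, 0], 0, 1]
    - [[0, 0, 0], 0, 1]
    - [[0, 0, 0], 0, 1]
    - [[0, 0, -0.02], 0, 1]
    - [[0, 0, -0.04], 0, 1]

```text
time_s: 11.85
tool_pos: [0.5634, -0.2895, 0.1483]
tool_rot: [-1.854, -2.526, 0.001]
wrist_force: [0.7, -0.4, -0.1]
finger_gap: 0.0859
gripper_force: 0.0
```

jog_arm:
  series:
    - [[0, 0, -0.05], 0, 1]
    - [[0, 0, -0.05], 0, 1]
    - [[0, 0, -0.05], 0, 1]
    - [[0, 0, 0], 0, 1]
    - [[0, 0, 0], 0, 1]

```text
time_s: 12.35
tool_pos: [0.5657, -0.2924, 0.303]
tool_rot: [1.857, 2.53, 0.001]
wrist_force: [0.5, -0.4, -0.1]
finger_gap: 0.0855
gripper_force: 0.0
```

```bash
python3 st.py; python3 - <<'E'
from h import *
w=snap('wrist')
p=proj(w,[.567,-.292,.08]);u,v=map(int,p);print(p)
cv2.imwrite('pics/w5.png',cv2.resize(w['image'][max(v-70,0):v+70,u-90:u+90],None,fx=4,fy=4,interpolation=3)[...,::-1])
E
```

```text
{'time_s': np.float64(12.35), 'tool_pos': array([ 0.566, -0.292,  0.303]), 'tool_rot': array([1.857e+00, 2.530e+00, 1.000e-03]), 'wrist_force': array([ 0.533, -0.383, -0.11 ]), 'ft_torque': array([0.004, 0.046, 0.017]), 'finger_gap': np.float64(0.085)}
107.45409783542688
[323.6602301  175.47963662]
```

View pics/w5.png

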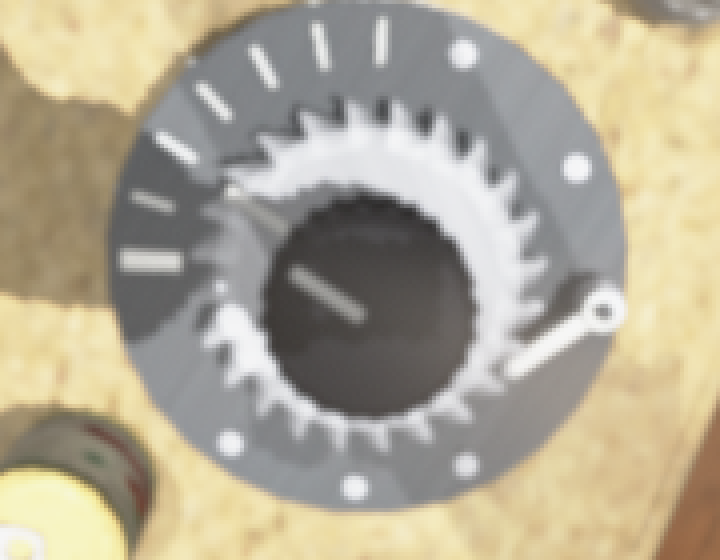

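The pointer's outer end (232,190) aims at the second thin rib after zero (177,148). Zero itself is at (150,261), and the pawl sits between teeth. Setting two is reached and the knob is up, so I hand it in.

```bash
python3 -c "
from bench import job; print(job.close_job())"
```

```text
the job is handed in; nothing more can be done
None
```

I turned the wheel back to the zero stop, let the knob fully up there, then clicked it to setting two with about a half-second pause on the first click. The pointer reads the second rib, the gripper is clear, and I saw no sign that the tin or shaker moved. The job is handed in, but no verdict came back.

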